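Clip the key fob onto the desk staple

ROBOT

A 6-joint arm with a two-finger parallel gripper is mounted at the origin on the work surface. World frame = base frame: x ahead of the robot, y to its left, z up, the work surface at z = 0. Lengths are in mm, angles in rad, forces in N, time in s.
With the tool pointing down it reaches from about 350 to 975 mm from the base axis. Payload 7.1 kg.
Tool frame: the origin (TCP) lies between the finger pads; the fingertips stand 19 mm ahead of it and the grasp point (between the pads) is the TCP; y points along the fingers, z is the direction in which the jaws open and shut, and the axes are right-handed (so a half turn about y gives the same grasp; the last joint's range is limited). The gripper opens to 88 mm and grips with 3 to 60 N. Pads are 20 mm wide; open, the fingers measure 115 mm over their backs; the gripper's body (75 mm by 178 mm) begins 61 mm behind the grasp point.
Start: joints at [-1.238, 0.423, 1.63, -0, 1.089, -0.019], TCP at [215.384, -586.698, 241.675] pointing down, gripper open.
Joint ranges: [-3, 3], [-0.9, 2.11], [0.09, 2.58], [-1.31, 4.45], [0.11, 2.69], [-2.54, 2.54]. Speed limits (rad/s): [2.39, 2.39, 3.01, 3.14, 3.14, 3.14].

INTERFACE

Orientations are given as a rotation vector (axis times angle).
In Python, from workcell import ctrl gives the robot as it stands.
- The arm moves only by the tool servo_tool, never from a script. Its argument "moves" is text: rows parted by semicolons, each of 6 numbers parted by spaces: the shift along the world's x, y, z in m, then the turn, a rotation vector about the world's x, y, z in degrees. A call has 1 to 8 rows; each row is the pose to reach, as a shift and turn from the pose commanded when the call began; what a row does not reach only later rows make up. A row lasts 1/8 s, in which the tool goes at most 62.5 mm and 10.7 degrees, less where a joint would pass 70% of its speed; a pose out of reach is approached as far as the arm can. A call with a gripper value outside its range is refused whole. "hand" is the closure in counts, from 0 (fully open) to 255 (shut), set as the call begins (left out, the last holds). The fingers move at their own pace and stop on an object; the grip force is fixed at half the most. Time passes only in rows, so rows that repeat a pose let the fingers close. It gives the time, the measured TCP pose, the force and the opening at its end, in the units of the state.
- ctrl.get_obs(): the state, without advancing time (a new reading comes with each control period).
- ctrl.get_image(name): name is "scene" or "top"; returns a dict with "pixels" (420x560x3 uint8, red, green, blue), "depth" (420x560 float32, mm along the optical axis (not along the pixel's ray), 0 where there is no reading), "vertical_fov" (degrees; the focal length in pixels is half the picture's height over the tangent of half this angle, whatever the lens; pixels are square), "cx", "cy" (the principal point, pixels), "xyz" and "attitude" of the camera in the world. Camera axes: x right, y up, looking along -z (the intrinsics and any distortion apply to the point x, -y, -z); pixel columns grow to the right and rows downward; lengths in mm; the calibration is good to about 2 mm. A picture is of the moment at which its call begins.
- ctrl.close_job(): hands the job in, once; it reports no verdict.
The state is a dict: "t": time; "qpos": joint angles; "qvel": joint speeds; "joint_torque": joint torques, N m; "ee_pos": TCP position; "orientation": TCP orientation; "ft_force": force on the tool from outside, world axes, zero at the start; "moment": the same for the moment, N m; "width": finger opening in mm.
Only numpy, scipy, OpenCV 4.12 (cv2) and the standard library are available. Lean on these libraries where they do the work, as an engineer would, in place of code of your own. Each camera call takes 0.05 s, during which the arm holds its last target.

TASK

Lift the snap hook out of its birch stand by its navy fob and push it straight down over the crossbar of the upright steel staple, slowly and gently, until the crossbar has opened the sprung gate and the gate has snapped shut beneath it. Then tug the hook gently upward to feel that the shut gate holds, lower it slowly until it hangs on the crossbar, and let go. Never force or drop it, and leave the other things on the desk where they are.

Things in the scene. Friction and masses are not known exactly. Their poses are not given: they have to be found in the camera images.
- key_clip: Loose steel snap hook with a navy key fob on top, 140 g give or take 30 %, upright in the stand's slot. Origin: middle, at the underside of its feet; z up, y along the hook, x across it. Flat C frame 12 mm thick: thin arm at y -44 to -38, stout arm at y 10 to 30 mm (14 to 30 in the lowest 6 mm), closed on top by a shallow arch, open below. The staple's crossbar must run along its x
- clip_fob (a point): Centre of the fob, the handle (x 0, y -2, z 69 mm in key_clip's frame): a block 16 mm wide (x), 60 mm long (y), 34 mm tall, from z = 52 to 86 mm of key_clip; to be pinched from above across x
- clip_mouth (a point): Where the crossbar should enter (x 0, y 0, z 0 in key_clip's frame), give or take 3 mm in y: the mouth in the hook's underside reaches from the gate's hinge at y = -28 mm to the stout arm at y = 10 mm and is shut by the gate
- clip_arch (a point): Peak of the arch's underside on key_clip (x 0, y 0, z 45 mm in its frame; the arch is 2 to 6 mm lower at the arms): here the crossbar's top touches when the hook hangs on it or is pushed fully down. Stiff steel on steel: meet it at about 10 mm/s; over 35 N is too much
- gate (a joint): Angle of the sprung gate, rad: 0 shut (cannot swing outward) to 1.1 (up, inside the hook). A 6 mm steel rod hinged at y -28, z 6 mm of key_clip, free end at y 9 mm. Pushing it open with the crossbar at y = 0 takes 2 to 6 N, up to 0.8 rad; it snaps shut (spring) once the crossbar's top is about 36 mm above the hook's underside, 9 mm short of the arch, where the push turns hard
- stand: Birch plywood stand, fixed, 60 x 100 x 26 mm, with a slot 15 mm wide along its y; origin centre of underside; the slot's floor is at z = 8 mm
- staple: Fixed dark steel block 76 (x) x 56 (y) x 22 mm; origin centre of underside, z up. A U of 6 mm round steel rod stands in it: legs at x -22 and 22 mm, and a level crossbar along the block's x, centred over the origin. The legs are screwed in to an unknown depth: the crossbar's top is 75 to 91 mm above the desk, this pose does not tell where. It does not give under load
- tealight: Bystander: glass tealight holder, 60 mm across, 45 mm tall; origin centre of underside
- saucer: Bystander: beige ceramic saucer, 140 mm across, 18 mm tall; origin centre of underside
- spoon: Bystander: brushed steel spoon, 150 mm long, lying; origin at its middle, underside
- pencil_case: Bystander: navy pencil case with a zip, 70 x 200 x 42 mm; origin centre of underside
- mug: Bystander: white mug, 80 mm across, 90 mm tall; origin centre of underside
- pencil_cup: Bystander: grey cup with pencils, 76 mm across, 150 mm tall with pencils; origin centre of underside
- eraser: Bystander: white eraser, 22 x 50 x 13 mm; origin centre of underside

How it is judged:
By the outcome, as a careful person would: the job done as asked, in the order asked, and still so for the second after the job is handed in, with the robot touching nothing.
It also fails if it takes over 58 s, if anything falls off the work surface, if the arm or the gripper's body presses on something with over 40 N, if the wrist force passes 120 N, or if a joint passes its speed limit or range.

## Working session

There is one attempt and no reset: what is moved stays moved. The work goes in short steps, Python scripts to look and compute and a tool call to move; the robot and the scene stay as the last step left them, time stands still between calls to the robot, and variables do not carry over. Pictures are saved under pics/ and viewed, and the job is handed in when it is done.

Besides the shell and the picture viewer there is one more tool, called after "Call:" as name(argument=value, ...) on one line, values as JSON. servo_tool: Moves the arm, as the interface text tells. Its arguments: {"type":"object","properties":{"moves":{"type":"string"},"hand":{"type":"number"}},"required":["moves"]}

```bash
mkdir -p pics; ls
cat > h.py <<'E'
import numpy as np, cv2, pickle
from scipy.spatial.transform import Rotation as R
def grab(ctrl,name,tag):
    im=ctrl.get_image(name); pickle.dump(im,open(f'pics/{tag}.pkl','wb'))
    cv2.imwrite(f'pics/{tag}.png',im['pixels'][:,:,::-1]); return im
def load(tag): return pickle.load(open(f'pics/{tag}.pkl','rb'))
E
python3 - <<'E'
from workcell import ctrl
from h import *
print(ctrl.get_obs())
for n in('scene','top'):
    im=grab(ctrl,n,n+'0'); print({k:v for k,v in im.items() if k not in('pixels','depth')}, im['depth'].min(), im['depth'].max())
E
```

```text
pics
{'t': 0.0, 'qpos': array([-1.23800137e+00,  4.23812217e-01,  1.63064295e+00,  2.13650946e-05,
        1.08857381e+00, -1.90522127e-02]), 'qvel': array([ 0.00135157, -0.0002183 ,  0.00044135, -0.00216196,  0.00128401,
        0.00076819]), 'joint_torque': array([ 7.04913364e-04, -5.44628692e+01, -2.73662835e+01,  6.43215654e-02,
        2.27638136e-02, -1.18014482e-04]), 'ee_pos': array([ 215.23280321, -586.24541814,  240.93801987]), 'orientation': array([-0.36107298,  2.03155565, -2.02862434]), 'ft_force': array([ 0.03172858,  0.54611358, -0.1113864 ]), 'moment': array([-0.05286182, -0.02407688,  0.04463593]), 'width': 87.8796706643773}
{'vertical_fov': 46.56104798581804, 'cx': 289.79597810955414, 'cy': 210.10600875714843, 'xyz': array([1351.7957925 , -641.80014844,  812.76687964]), 'attitude': array([0.86455482, 0.40914203, 0.85842372])} 0.0 3999.8767
{'vertical_fov': 49.260397135520904, 'cx': 283.0194077728626, 'cy': 212.85479676773136, 'xyz': array([ 439.6630143 ,   -3.9614158 , 1142.34818476]), 'attitude': array([ 0.1076363 , -0.10095538, -1.53982595])} 0.0 2033.1991
```

View pics/scene0.png

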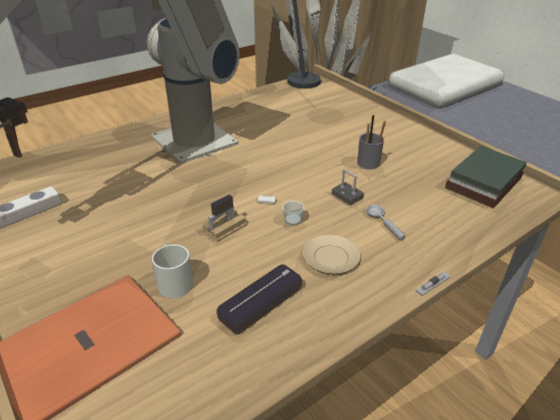

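View pics/top0.png

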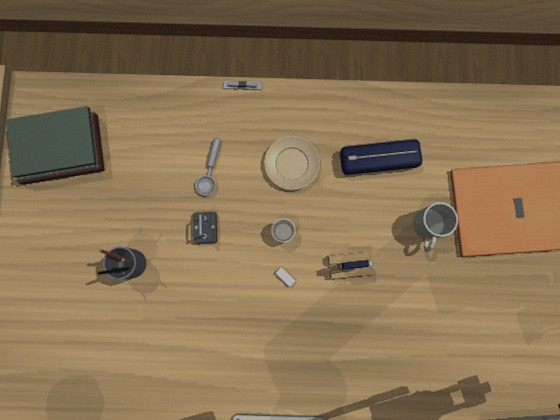

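The top view shows the stand and fob near (352,265), the staple near (205,228), and the tealight at (283,231) between them. Next I'll crop in and measure.

```bash
cat >> h.py <<'E'
def cam(im):
    h=im['pixels'].shape[0]; f=h/2/np.tan(np.radians(im['vertical_fov'])/2)
    return f,im['cx'],im['cy'],np.array(im['xyz']),R.from_rotvec(im['attitude']).as_matrix()
def rays(im,uv):
    f,cx,cy,p,A=cam(im); uv=np.atleast_2d(uv).astype(float)
    d=np.c_[(uv[:,0]-cx)/f,-(uv[:,1]-cy)/f,-np.ones(len(uv))]
    return p,d@A.T
def onplane(im,uv,z):
    p,d=rays(im,uv); return p+d*((z-p[2])/d[:,2])[:,None]
def cloud(im):
    h,w=im['depth'].shape; u,v=np.meshgrid(np.arange(w),np.arange(h))
    p,d=rays(im,np.c_[u.ravel(),v.ravel()]); X=p+d*im['depth'].ravel()[:,None]
    X[im['depth'].ravel()==0]=np.nan
    return X.reshape(h,w,3)
def proj(im,X):
    f,cx,cy,p,A=cam(im); c=(np.atleast_2d(X)-p)@A
    return np.c_[cx+f*c[:,0]/-c[:,2],cy-f*c[:,1]/-c[:,2]]
def crop(im,x0,y0,x1,y1,s,fn):
    cv2.imwrite(fn,cv2.resize(im['pixels'][y0:y1,x0:x1,::-1],None,fx=s,fy=s,interpolation=cv2.INTER_CUBIC))
E
python3 - <<'E'
from h import *
for n,boxes in(('top0',[(310,235,390,295),(175,195,235,255)]),('scene0',[(190,180,260,245),(320,160,375,210)])):
    im=load(n); C=cloud(im)
    for i,(a,b,c,d) in enumerate(boxes):
        crop(im,a,b,c,d,9,f'pics/{n}_c{i}.png')
    Z=C[:,:,2]
    for u,v in [(280,330),(150,200),(430,300),(250,230),(320,300)]: print(n,u,v,C[v,u].round(1))
E
```

```text
top0 280 330 [3.052e+02 2.200e+00 1.000e-01]
top0 150 200 [6.159e+02 3.400e+02 6.000e-01]
top0 430 300 [ 3.875e+02 -3.633e+02 -2.000e-01]
top0 250 230 [547.1  84.5   1. ]
top0 320 300 [379.7 -93.8  -0.5]
scene0 280 330 [ 8.214e+02 -2.448e+02 -7.000e-01]
scene0 150 200 [ 234.7 -267.     0.3]
scene0 430 300 [949.2  83.1 -10. ]
scene0 250 230 [ 510.4 -112.9   -0.9]
scene0 320 300 [ 8.078e+02 -1.242e+02  3.000e-01]
```

View pics/top0_c0.png

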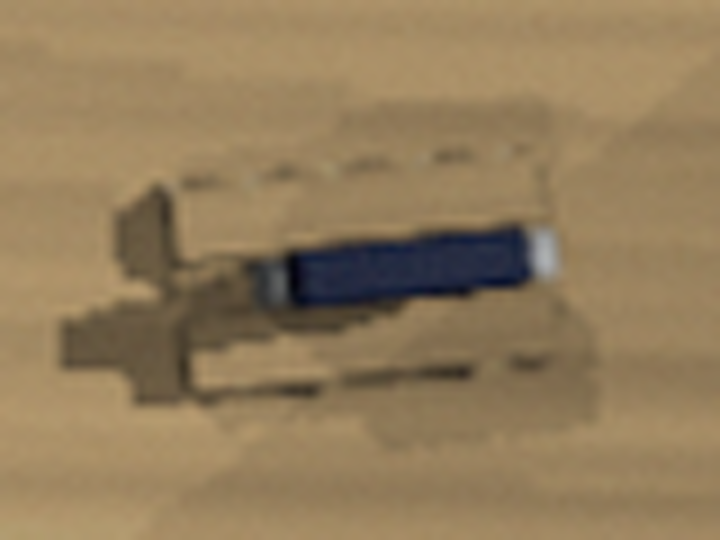

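View pics/top0_c1.png

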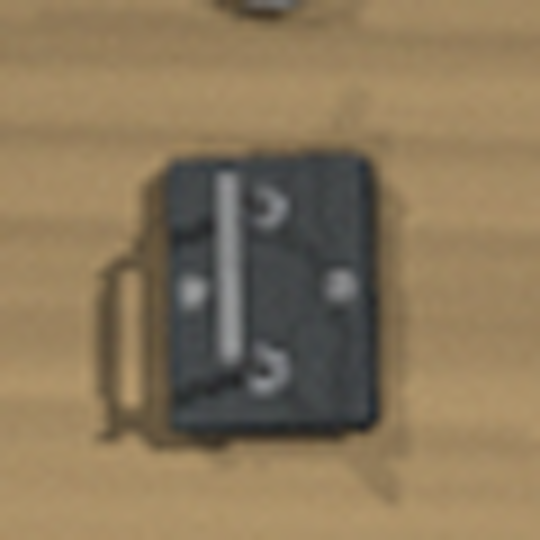

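View pics/scene0_c0.png

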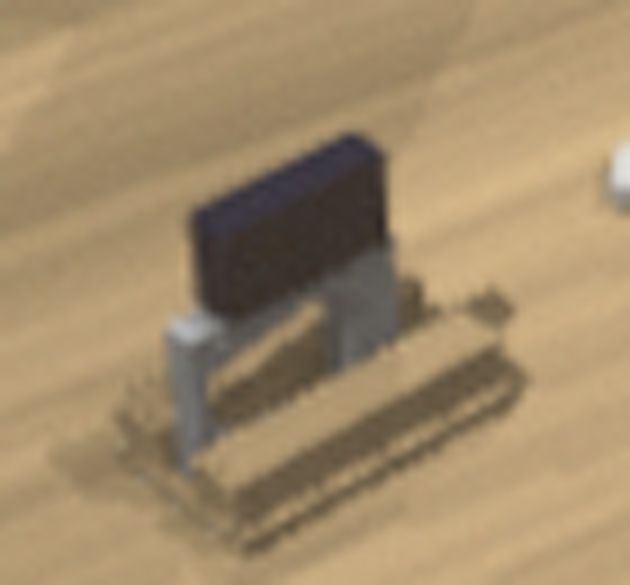

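View pics/scene0_c1.png

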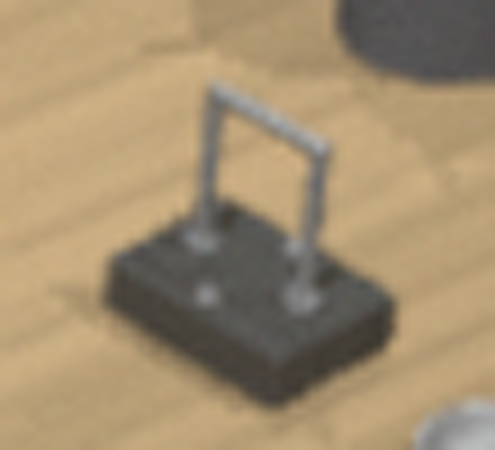

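Run:
```python
from h import *
t=load('top0'); s=load('scene0'); C=cloud(t)
px=t['pixels'].astype(int)
# fob top mask
m=((px[:,:,2]>px[:,:,0]+25)&(px[:,:,2]>50)); m[:235]=0;m[295:]=0;m[:,:310]=0;m[:,390:]=0
m=m.astype(np.uint8)
ys,xs=np.nonzero(m); print('n',len(xs),xs.min(),xs.max(),ys.min(),ys.max())
print('depth z',np.nanpercentile(C[:,:,2][m>0],[5,25,50,75,95]).round(1))
sel=(m>0)&(C[:,:,2]>85)
P=onplane(t,np.c_[xs,ys],94)[:,:2].astype(np.float32)
r=cv2.minAreaRect(P); print('fob rect',r); 
b=cv2.boxPoints(r); print(b)
P3=onplane(t,np.argwhere(sel)[:,::-1],94)[:,:2].astype(np.float32); print('depth sel',len(P3),cv2.minAreaRect(P3), 'mean',P3.mean(0))
w,V=np.linalg.eigh(np.cov(P3.T)); print('axis deg',np.degrees(np.arctan2(*V[::-1,1])), np.sqrt(12*w))
# scene fob
ps=s['pixels'].astype(int); Cs=cloud(s)
ms=(ps[:,:,2]>ps[:,:,0]+15); ms[:180]=0;ms[245:]=0;ms[:,:190]=0;ms[:,260:]=0
v=Cs[ms]; print('scene blue z',np.nanpercentile(v[:,2],[5,50,95]), np.nanmean(v,0), ms.sum())
# staple block in top
Z=C[:,:,2]
sub=np.zeros(Z.shape,bool); sub[190:260,170:240]=1
a=sub&(Z>15)&(Z<30)
print('block z',np.nanmedian(Z[a]))
mm=sub&(px.sum(2)<230)&(abs(Z-22)<8)
Q=onplane(t,np.argwhere(mm)[:,::-1],22)[:,:2].astype(np.float32); print('block',cv2.minAreaRect(Q),len(Q))
bar=sub&(Z>55); print('bar depth',bar.sum(), Z[bar].round(0))
vb=np.argwhere(bar); print(vb[:,::-1].min(0),vb[:,::-1].max(0))
Zs=Cs[:,:,2]; ss=np.zeros(Zs.shape,bool); ss[155:212,318:378]=1
bs=ss&(Zs>60)&(Cs[:,:,0]<760); print('scene bar',bs.sum()); print(Cs[bs].round(0)[:40])
```

```text
n 128 344 368 261 268
depth z [90.7 92.6 94.1 95.3 96.7]
fob rect ((467.2055969238281, -166.13839721679688), (12.308282852172852, 54.768714904785156), 8.700597763061523)
[[ 456.97983 -140.0001 ]
 [ 465.26474 -194.13857]
 [ 477.43137 -192.27669]
 [ 469.14645 -138.13823]]
depth sel 127 ((467.2055969238281, -166.13839721679688), (12.308282852172852, 54.768714904785156), 8.700597763061523) mean [ 467.1569  -165.77296]
axis deg 98.04325930365445 [12.61668133 54.22353339]
scene blue z nan [nan nan nan] 0
block z 22.15641533588132
block ((549.4649047851562, 193.85377502441406), (74.3768310546875, 54.32461929321289), 2.7561419010162354) 542
bar depth 57 [83. 80. 82. 80. 82. 73. 82. 83. 80. 70. 59. 81. 82. 83. 83. 78. 84. 81.
 83. 82. 83. 84. 81. 82. 79. 81. 78. 85. 82. 82. 85. 79. 84. 81. 82. 82.
 83. 83. 82. 82. 82. 81. 82. 81. 82. 84. 83. 83. 85. 85. 76. 84. 81. 74.
 62. 67. 59.]
[199 214] [203 235]
scene bar 53
[[528. 191.  84.]
 [529. 190.  82.]
 [530. 193.  81.]
 [533. 193.  83.]
 [527. 193.  76.]
 [530. 193.  78.]
 [535. 192.  81.]
 [536. 195.  80.]
 [542. 193.  84.]
 [529. 191.  75.]
 [528. 195.  73.]
 [536. 191.  79.]
 [538. 193.  79.]
 [544. 191.  82.]
 [545. 194.  82.]
 [544. 199.  80.]
 [522. 194.  66.]
 [528. 192.  71.]
 [529. 195.  70.]
 [542. 193.  78.]
 [546. 193.  80.]
 [551. 192.  82.]
 [553. 194.  83.]
 [524. 192.  65.]
 [528. 193.  67.]
 [550. 193.  78.]
 [554. 193.  81.]
 [557. 194.  82.]
 [559. 196.  82.]
 [524. 193.  62.]
 [531. 190.  66.]
 [560. 192.  81.]
 [560. 195.  80.]
 [565. 195.  82.]
 [566. 197.  82.]
 [527. 190.  61.]
 [531. 190.  63.]
 [560. 196.  76.]
 [567. 193.  81.]
 [568. 195.  80.]]
  return np.nanmean(a, axis, out=out, keepdims=keepdims)
<stdin>:18: RuntimeWarning: Mean of empty slice
```

```bash
cat > bar.py <<'E'
from h import *
def fit(pts):
    vx,vy,x,y=cv2.fitLine(pts.astype(np.float32),cv2.DIST_HUBER,0,.01,.01).ravel(); return np.array([x,y]),np.array([vx,vy])
t=load('top0'); s=load('scene0'); C=cloud(t); Cs=cloud(s)
g=t['pixels'].sum(2).astype(float)/3
pt=[]
for v in range(215,235):
    w=g[v,196:206]-70; w[w<0]=0; pt.append([196+(w*np.arange(10)).sum()/w.sum(),v])
pt=np.array(pt); 
gs=s['pixels'].sum(2).astype(float)/3
print(gs[166:182,340:360].round(0).astype(int))
c,d=fit(pt); print('top line',c,d)
p1,r=rays(t,np.array([c-10*d,c+10*d])); n1=np.cross(r[0],r[1]);n1/=np.linalg.norm(n1)
print(onplane(t,np.array([c-10*d,c+10*d]),79))
m=(Cs[:,:,2]>76)&(Cs[:,:,0]<760)&(Cs[:,:,0]>500)&(abs(Cs[:,:,1]-193)<12)
m[:150]=0;m[215:]=0
q=np.argwhere(m)[:,::-1]; print(len(q), q.min(0),q.max(0))
q=q[(q[:,0]>344)&(q[:,0]<355)]
c2,d2=fit(q.astype(float)); print('scene line',c2,d2)
p2,r2=rays(s,np.array([c2-6*d2,c2+6*d2])); n2=np.cross(r2[0],r2[1]);n2/=np.linalg.norm(n2)
dr=np.cross(n1,n2);dr/=np.linalg.norm(dr); dr*=np.sign(dr[0])
X=np.linalg.solve(np.array([n1,n2,[1,0,0]]),[n1@p1,n2@p2,549.])
print('bar point',X,'dir',dr,np.degrees(np.arctan2(dr[1],dr[0])))
b=Cs[m]; print('scene depth bar median z',np.median(b[:,2]),np.median(b[:,1]))
mt=(C[:,:,2]>74)&(abs(C[:,:,0]-549)<25)&(abs(C[:,:,1]-193)<15); print('top z med',np.median(C[mt][:,2]),mt.sum(),C[mt].mean(0))
# scene fob cloud
f=(Cs[:,:,2]>62)&(abs(Cs[:,:,0]-467)<25)&(abs(Cs[:,:,1]+166)<45); print('fob scene',f.sum(),np.percentile(Cs[f],[2,10,50,90,98],axis=0).round(1))
E
python3 bar.py
```

```text
[[168 169 170 171 160 152 153 146 143 144 145 141 139 138 139 135 136 137
  125 110]
 [171 167 168 170 166 166 166 156 151 150 142 139 136 139 137 138 138 137
  139 131]
 [167 167 165 169 163 164 163 160 160 159 149 147 146 149 148 147 150 150
  147 139]
 [164 166 157 153 163 166 159 160 158 159 158 158 160 160 160 163 160 163
  161 149]
 [164 163 146 124 145 159 161 162 153 158 160 163 161 163 164 162 160 156
  156 146]
 [163 161 143 112 111 128 152 162 160 161 163 164 164 162 160 159 155 154
  154 155]
 [159 158 136 116 111 123 131 138 157 161 171 163 159 156 151 152 155 158
  161 162]
 [159 161 137 114 118 153 152 139 137 144 165 163 163 156 155 158 162 166
  166 168]
 [165 163 136 112 125 156 162 162 150 136 131 148 156 162 167 162 166 168
  164 165]
 [165 164 136 112 133 157 158 157 155 156 141 139 132 151 164 172 160 163
  165 168]
 [167 166 138 114 128 150 153 155 160 162 167 167 142 130 135 161 144 156
  166 166]
 [164 161 130 109 135 153 160 164 167 167 165 164 167 154 125 116 125 155
  165 164]
 [158 149 126 109 148 163 166 165 168 166 167 168 167 168 136 112 133 156
  163 
[... 161 characters left out ...]
65
  164 161]
 [166 151 122 105 141 152 161 167 167 166 165 166 163 147 123 108 148 162
  162 160]]
top line [200.15936 224.72801] [ 0.04468177 -0.99900126]
[[525.36412761 195.06185086  79.        ]
 [572.2847922  195.44699079  79.        ]]
33 [343 169] [355 178]
scene line [349.54922 173.51437] [0.85018706 0.52648073]
bar point [549.         195.17219732  79.44859049] dir [0.99989183 0.00567693 0.01356803] 0.32529571003426266
scene depth bar median z 80.70913853445109 193.33107613523987
top z med 81.88790726674256 51 [551.26822217 194.42627043  81.79516339]
fob scene 303 [[ 459.6 -197.1   62.9]
 [ 465.  -195.1   66.2]
 [ 472.6 -170.8   83.2]
 [ 477.4 -144.3   94.1]
 [ 480.1 -137.1   95.5]]
```

Run:
```python
from h import *
t=load('top0'); g=t['pixels'].sum(2).astype(float)/3
print(g[210:240,190:222].round(0).astype(int))
C=cloud(t)
def fit(pts):
    vx,vy,x,y=cv2.fitLine(pts.astype(np.float32),cv2.DIST_HUBER,0,.01,.01).ravel(); return np.array([x,y]),np.array([vx,vy])
# bar: rows 216..233, local bg = min
pt=[]
for v in range(215,234):
    c=int(round(200.5)); seg=g[v,198:204]; w=np.clip(seg-90,0,None); pt.append([(w*np.arange(198,204)).sum()/w.sum(),v])
pt=np.array(pt); print(pt[:,0].round(2))
c,d=fit(pt); d*=-np.sign(d[1]); W=onplane(t,np.array([c-10*d,c+10*d]),80); print(W, np.degrees(np.arctan2(*(W[1]-W[0])[[1,0]])))
# right block edge & left: half-intensity crossing
L=[];Rr=[]
for v in range(215,240):
    r=g[v,205:225]
    k=[i for i in range(len(r)-1) if r[i]<95<=r[i+1]]
    if k: i=k[-1]; Rr.append([205+i+(95-r[i])/(r[i+1]-r[i]),v])
Rr=np.array(Rr); print(Rr[:,0].round(1)); c,d=fit(Rr); d*=-np.sign(d[1]); W=onplane(t,np.array([c-10*d,c+10*d]),22); print('right edge',W,np.degrees(np.arctan2(*(W[1]-W[0])[[1,0]])))
for name,rows,sgn in(('top',range(207,220),1),('bot',range(235,250),-1)):
    E=[]
    for u in range(197,214):
        col=g[list(rows),u]; th=95
        for i in range(len(col)-1):
            if (col[i]-th)*(col[i+1]-th)<0 and (col[i]>col[i+1])==(sgn>0):
                E.append([u,rows[i]+(th-col[i])/(col[i+1]-col[i])]);break
    E=np.array(E);c,d=fit(E);d*=-np.sign(d[0]);W=onplane(t,np.array([c-8*d,c+8*d]),22);print(name,W,np.degrees(np.arctan2(*(W[1]-W[0])[[1,0]]))-90)
```

```text
[[122 122 121 122 121 122 120 115 114 119 117 116 118 118 117 119 117 118
  119 119 115 115 116 116 118 116 113 111 119 124 123 123]
 [125 126 125 125 125 125 123 117 119 118 119 119 109  99 100 103 101 105
   95  92  90  93  94  92 101 111 115 115 118 126 122 125]
 [129 129 135 121 103 101  93  89  88  89  89  92  85  74  79  79  75  74
   75  67  64  69  72  73  79  81 104 119 124 128 125 126]
 [135 137 129 100  73  71  71  65  67  62  61  70  68  67  67  66  67  65
   67  67  65  67  71  73  67  52  83 117 129 132 132 129]
 [137 124  97  73  66  72  69  72  68 107 118  89  70  69  71  71  67  66
   72  69  64  69  69  69  69  54  71 114 131 134 133 135]
 [123  97  78  66  67  70  71  72  71 122 143 100  70  80  85  74  64  68
   72  71  65  66  71  72  72  51  60 103 122 134 136 136]
 [115  83  77  66  69  71  72  71  69 120 141  99  63  86 108 107  79  68
   70  69  64  70  73  70  73  49  55  92 111 125 137 137]
 [116  84  77  68  71  73  72  70  70 119 142  98  53  68  86 126 120  68
   70  68  65  68  72  69  68  55  55  92 108 117 131 136]
 [117  85  80  65  68  73  74  71  6
[... 2912 characters left out ...]
 199.85 199.83 199.88 199.91 199.9  199.93 199.92
 199.97 200.04 200.05 200.11 200.09 200.11 200.12 200.13 200.17]
[[523.73563751 193.58718284  80.        ]
 [570.5380891  197.14213667  80.        ]] 4.343650449192023
[216.8 217.1 217.2 217.  217.1 217.4 217.6 217.5 217.4 217.3 217.4 217.6
 217.6 217.6 217.6 217.7 217.6 217.5 217.5 217.5 217.4 217.3 217.2 217.3
 217.3]
right edge [[523.1462154  161.68205886  22.        ]
 [572.45686471 164.62843643  22.        ]] 3.419434316981884
top [[589.72151688 179.77335887  22.        ]
 [585.92623111 219.06475922  22.        ]] 5.5172713450437385
bot [[509.69493918 165.25890673  22.        ]
 [506.66943161 204.26103315  22.        ]] 4.435715914119768
```

Run:
```python
from h import *
def fit(pts):
    vx,vy,x,y=cv2.fitLine(pts.astype(np.float32),cv2.DIST_HUBER,0,.01,.01).ravel(); return np.array([x,y]),np.array([vx,vy])
t=load('top0'); p=t['pixels'].astype(float); q=p[:,:,2]-p[:,:,0]
print(q[256:274,336:376].astype(int))
w=np.clip(q,0,None)
pts=[]
lo=[];hi=[]
for u in range(345,368):
    c=w[256:274,u]; th=22; k=np.nonzero(c>th)[0]; i,j=k[0],k[-1]
    a=256+i-(c[i]-th)/(c[i]-c[i-1]+1e-9); b=256+j+(c[j]-th)/(c[j]-c[j+1]+1e-9); pts.append([u,(a+b)/2]);lo.append(a);hi.append(b)
pts=np.array(pts);print(pts[:,1].round(2))
c,d=fit(pts);d*=-np.sign(d[0]);W=onplane(t,np.array([c-8*d,c+8*d]),94);ang=np.degrees(np.arctan2(*(W[1]-W[0])[[1,0]]));print('fob axis',ang,'width px',np.mean(np.array(hi)-lo))
# ends along the axis
for off in(-1,0,1):
    r=[]
    for u in range(338,376):
        v=np.interp(u,pts[:,0],pts[:,1]) if pts[0,0]<=u<=pts[-1,0] else c[1]+(u-c[0])*d[1]/d[0]
        v+=off; i=int(np.floor(v)); r.append((1-v+i)*q[i,u]+(v-i)*q[i+1,u])
    r=np.array(r); k=np.nonzero(r>22)[0]; i,j=k[0],k[-1]
    a=338+i-(r[i]-22)/(r[i]-r[i-1]); b=338+j+(r[j]-22)/(r[j]-r[j+1])
    vv=lambda u:c[1]+(u-c[0])*d[1]/d[0]
    E=onplane(t,[[a,vv(a)],[b,vv(b)],[(a+b)/2,vv((a+b)/2)]],94); print(off,a,b,E.round(1).tolist(),np.linalg.norm(E[0]-E[1]))
print('bar mid',onplane(t,[[199.93,224.1]],79.4))
print('bar ends', onplane(t,[[199.7,213.6],[200.2,234.7]],79.4))
```

```text
[[-60 -59 -61 -64 -66 -62 -63 -61 -58 -59 -60 -59 -59 -58 -61 -62 -60 -58
  -62 -60 -62 -62 -61 -61 -59 -60 -60 -60 -60 -58 -61 -60 -61 -55 -53 -59
  -59 -60 -60 -57]
 [-63 -62 -63 -64 -62 -63 -61 -61 -60 -58 -60 -61 -61 -59 -62 -60 -61 -60
  -59 -58 -60 -59 -61 -60 -60 -59 -59 -58 -58 -60 -57 -57 -57 -57 -52 -57
  -61 -61 -60 -63]
 [-64 -64 -63 -66 -64 -60 -60 -60 -60 -58 -59 -57 -60 -61 -59 -59 -58 -59
  -59 -60 -57 -57 -61 -59 -59 -60 -58 -58 -59 -61 -61 -59 -60 -58 -55 -56
  -61 -62 -62 -61]
 [-61 -64 -63 -65 -61 -60 -59 -58 -57 -58 -58 -57 -57 -59 -57 -59 -60 -57
  -59 -59 -59 -62 -60 -62 -61 -64 -63 -62 -58 -50 -46 -46 -52 -52 -53 -59
  -62 -61 -60 -60]
 [-61 -62 -65 -63 -61 -59 -58 -57 -59 -60 -59 -60 -60 -61 -61 -62 -63 -63
  -63 -59 -46 -44 -40 -37 -35 -37 -35 -34 -26 -14  -3  -2 -23 -27 -21 -37
  -62 -59 -63 -63]
 [-61 -61 -64 -63 -59 -57 -59 -63 -65 -58 -51 -47 -42 -40 -40 -36 -36 -35
  -33 -25  -7   4  14  26  26  35  34  30  35  34  30  32   4  -3   2 -16
  -53 -62 -63 -63]
 [-65 -64 -62 -63 -57 -49 -40 -38 -33 -26 -14  -9   7   8  17  28  29  36
   31  33  28  29  31  2
[... 1951 characters left out ...]
64.57 264.49 264.46 264.48
 264.45 264.47 264.21 264.09 263.64 263.58 263.44 263.42 263.52 263.46
 263.44 263.41 263.06]
fob axis 97.75570074118754 width px 5.378959564208092
-1 343.2380729533394 367.65913029674795 [[463.0, -137.8, 94.0], [470.5, -193.2, 94.0], [466.8, -165.5, 94.0]] 55.959594461108395
0 343.5544918423686 367.61365988271825 [[463.1, -138.5, 94.0], [470.5, -193.1, 94.0], [466.8, -165.8, 94.0]] 55.13073249749868
1 343.560117868702 367.9941528881522 [[463.1, -138.5, 94.0], [470.6, -194.0, 94.0], [466.9, -166.2, 94.0]] 55.99028992710736
bar mid [[550.17248251 195.79212916  79.4       ]]
bar ends [[574.85936842 197.6355489   79.4       ]
 [525.40616353 193.85458526  79.4       ]]
```

```bash
cat > st.py <<'E'
from workcell import ctrl
import numpy as np
from scipy.spatial.transform import Rotation as R
o=ctrl.get_obs(); A=R.from_rotvec(o['orientation']).as_matrix()
print('t',round(o['t'],3),'pos',o['ee_pos'].round(2),'w',round(o['width'],2),'F',o['ft_force'].round(2),'M',o['moment'].round(3))
print('jaw z',A[:,2].round(4),'yaw',np.degrees(np.arctan2(A[1,2],A[0,2])).round(2),'finger y',A[:,1].round(4)); print('q',o['qpos'].round(3))
E
python3 st.py
```

```text
t 0.1 pos [ 215.25 -586.27  241.  ] w 88.13 F [-0.01 -0.03 -1.31] M [ 0.06  -0.014 -0.004]
jaw z [ 0.3446 -0.9388 -0.0013] yaw -69.84 finger y [-4.0e-04  1.3e-03 -1.0e+00]
q [-1.238  0.424  1.631 -0.     1.089 -0.019]
```

Call:
servo_tool(moves="0.01 0.02 0 0 0 3; 0.03 0.05 0 0 0 9; 0.06 0.1 0 0 0 17; 0.09 0.15 0 0 0 26; 0.12 0.2 0 0 0 35; 0.15 0.25 0 0 0 44; 0.18 0.3 0 0 0 53; 0.21 0.35 0 0 0 62", hand=0)

```text
t: 1.1
ee_pos: [425.6, -233.7, 241.7]
orientation: [-1.145, 1.304, -1.304]
ft_force: [0.6, -0.1, 0.6]
width: 87.6
```

```bash
python3 st.py
```

```text
t 1.1 pos [ 425.56 -233.71  241.72] w 87.6 F [ 0.57 -0.07  0.56] M [-0.015 -0.034  0.019]
jaw z [ 0.9916 -0.129   0.    ] yaw -7.41 finger y [ 1.e-04  2.e-04 -1.e+00]
q [-0.527  0.218  1.931  0.     0.993 -0.398]
```

Call:
servo_tool(moves="0.015 0.025 0 0 0 5; 0.03 0.05 -0.005 0 0 10; 0.0414 0.07 -0.03 0 0 15.5; 0.0414 0.071 -0.06 0 0 15.5; 0.0414 0.071 -0.09 0 0 15.5; 0.0414 0.071 -0.1 0 0 15.5; 0.0414 0.071 -0.1 0 0 15.5")

```text
t: 1.98
ee_pos: [466.3, -165.1, 141.6]
orientation: [-1.27, 1.11, -1.109]
ft_force: [-0.3, 0.5, 0.6]
width: 87.9
```

```bash
python3 st.py
python3 - <<'E'
from workcell import ctrl
from h import *
grab(ctrl,'top','top1'); im=grab(ctrl,'scene','scene1'); crop(im,170,150,280,250,7,'pics/s1.png')
E
```

```text
t 1.975 pos [ 466.3  -165.15  141.55] w 87.89 F [-0.29  0.5   0.57] M [-0.071 -0.048  0.002]
jaw z [ 0.9909  0.1342 -0.001 ] yaw 7.71 finger y [-1.1e-03  5.0e-04 -1.0e+00]
q [-0.364  0.387  1.983  0.     0.773 -0.499]
```

View pics/s1.png

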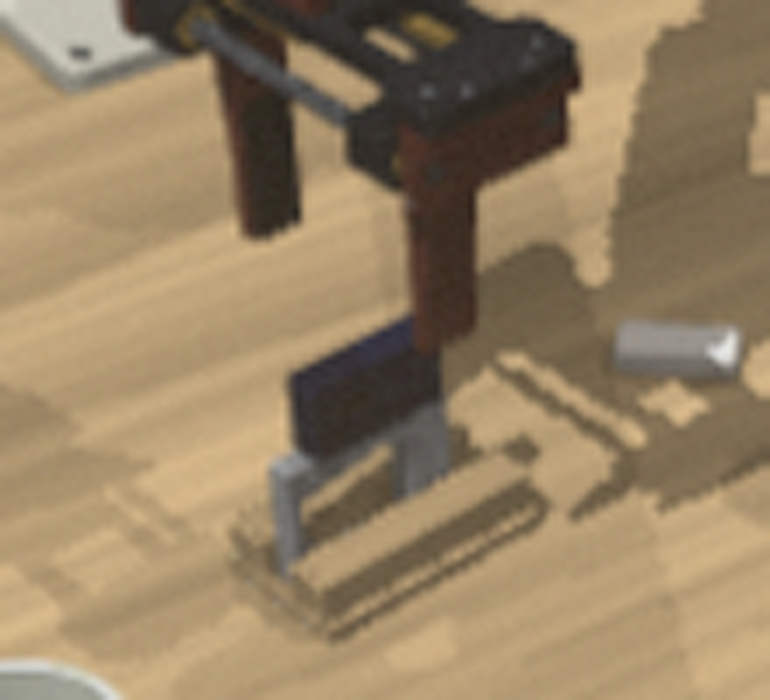

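View pics/top1.png

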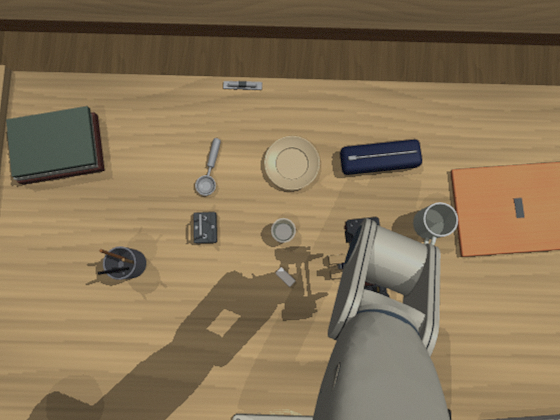

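Call:
servo_tool(moves="0 0 -0.01; 0 0 -0.025; 0 0 -0.04; 0 0 -0.052; 0 0 -0.059; 0 0 -0.0617; 0 0 -0.0617")

```text
validation failed for argument at $.mo...
```

Call:
servo_tool(moves="0 0 -0.01 0 0 0; 0 0 -0.025 0 0 0; 0 0 -0.04 0 0 0; 0 0 -0.052 0 0 0; 0 0 -0.059 0 0 0; 0 0 -0.0617 0 0 0; 0 0 -0.0617 0 0 0")

```text
t: 2.95
ee_pos: [466.8, -165.7, 79.9]
orientation: [-1.269, 1.11, -1.11]
ft_force: [-0.2, 0.6, 0.2]
width: 87.4
```

Call:
servo_tool(moves="0 0 0 0 0 0; 0 0 0 0 0 0; 0 0 0 0 0 0; 0 0 0 0 0 0; 0 0 0 0 0 0; 0 0 0 0 0 0", hand=160)

```text
t: 3.7
ee_pos: [466.8, -165.7, 80.0]
orientation: [-1.269, 1.11, -1.11]
ft_force: [-0.0, 0.2, 0.0]
width: 33.9
```

Now I'll close fully.

Call:
servo_tool(moves="0 0 0 0 0 0; 0 0 0 0 0 0; 0 0 0 0 0 0; 0 0 0 0 0 0; 0 0 0 0 0 0", hand=255)

```text
t: 4.32
ee_pos: [466.8, -165.7, 80.0]
orientation: [-1.269, 1.11, -1.11]
ft_force: [-0.0, 0.3, -0.1]
width: 15.7
```

```bash
python3 st.py
```

```text
t 4.325 pos [ 466.76 -165.71   79.95] w 15.74 F [-0.03  0.32 -0.13] M [-0.032 -0.121  0.053]
jaw z [ 0.9911  0.1331 -0.    ] yaw 7.65 finger y [-0.e+00  1.e-04 -1.e+00]
q [-0.365  0.499  2.007  0.     0.636 -0.499]
```

Call:
servo_tool(moves="0 0 0.004 0 0 0; 0 0 0.01 0 0 0; 0 0 0.018 0 0 0; 0 0 0.03 0 0 0; 0 0 0.048 0 0 0; 0 0 0.068 0 0 0; 0 0 0.088 0 0 0; 0 0 0.1 0 0 0")

```text
t: 5.32
ee_pos: [467.2, -165.8, 181.6]
orientation: [-1.269, 1.109, -1.112]
ft_force: [-0.0, 0.3, -1.5]
width: 15.6
```

Call:
servo_tool(moves="0 0 0.008 0 0 0; 0 0 0.01 0 0 0; 0 0 0.01 0 0 0")

```text
t: 5.7
ee_pos: [466.5, -165.6, 189.7]
orientation: [-1.27, 1.111, -1.11]
ft_force: [-0.5, 0.2, -1.7]
width: 16.0
```

```bash
python3 st.py
python3 - <<'E'
from workcell import ctrl
from h import *
grab(ctrl,'top','top2'); im=grab(ctrl,'scene','scene2'); crop(im,170,120,280,220,7,'pics/s2.png')
E
```

```text
t 5.7 pos [ 466.54 -165.6   189.66] w 15.96 F [-0.53  0.18 -1.66] M [-0.025 -0.059 -0.019]
jaw z [ 9.911e-01  1.332e-01 -6.000e-04] yaw 7.66 finger y [-6.e-04  2.e-04 -1.e+00]
q [-0.365  0.308  1.953 -0.     0.881 -0.499]
```

View pics/s2.png

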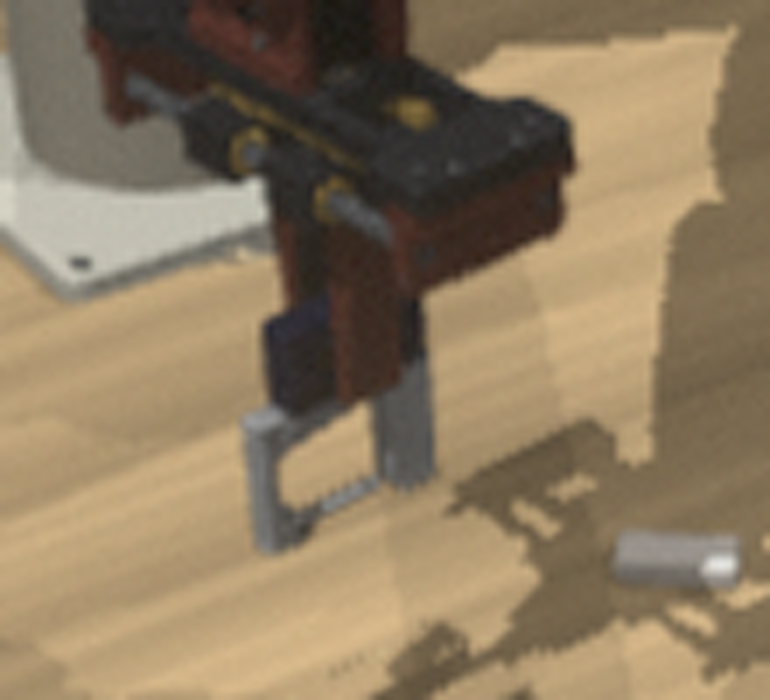

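Call:
servo_tool(moves="0.003 0.01 0 0 0 0; 0.01 0.04 0 0 0 0; 0.02 0.08 0 0 0 0; 0.03 0.12 0 0 0 -1; 0.04 0.16 0 0 0 -1; 0.05 0.2 0 0 0 -2; 0.058 0.24 0 0 0 -3; 0.064 0.28 0 0 0 -3.3")

```text
t: 6.8
ee_pos: [530.7, 116.3, 189.7]
orientation: [-1.244, 1.153, -1.153]
ft_force: [-0.1, -0.1, -1.3]
width: 15.7
```

Call:
servo_tool(moves="0.008 0.03 0 0 0 0; 0.014 0.055 0 0 0 0; 0.017 0.07 0 0 0 0; 0.0182 0.077 0 0 0 0; 0.0182 0.079 0 0 0 0; 0.0182 0.079 0 0 0 0; 0.0182 0.079 0 0 0 0")

```text
t: 7.68
ee_pos: [548.9, 192.7, 190.0]
orientation: [-1.244, 1.154, -1.154]
ft_force: [1.2, 0.4, -1.2]
width: 15.9
```

```bash
python3 st.py
python3 - <<'E'
from workcell import ctrl
from h import *
grab(ctrl,'top','top3'); im=grab(ctrl,'scene','scene3'); crop(im,310,100,420,210,7,'pics/s3.png')
E
```

```text
t 7.675 pos [548.92 192.68 190.02] w 15.86 F [ 1.23  0.38 -1.24] M [-0.028 -0.124  0.03 ]
jaw z [ 9.972e-01  7.520e-02 -1.000e-04] yaw 4.31 finger y [-1.e-04 -1.e-04 -1.e+00]
q [ 0.317  0.425  1.766 -0.     0.951  0.242]
```

View pics/s3.png

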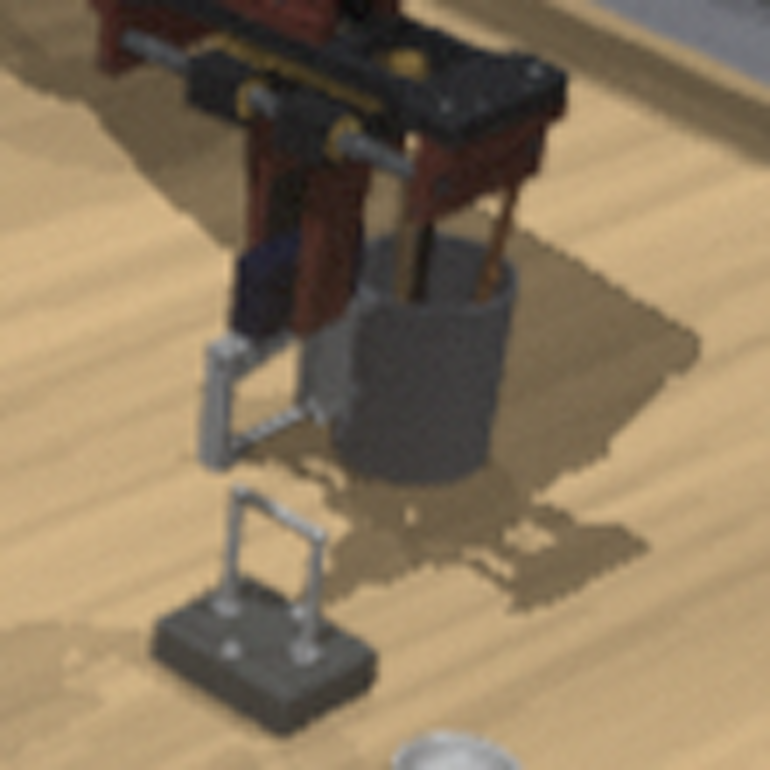

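View pics/top3.png

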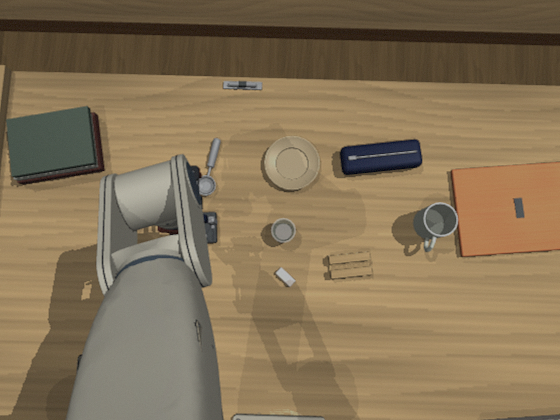

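Run:
```python
from h import *
im=load('scene3'); a=np.radians(4.33); Rz=np.array([[np.cos(a),-np.sin(a)],[np.sin(a),np.cos(a)]])
tcp=np.array([548.9,193.0]); o=tcp+Rz@[0,2]; z0=190-72
L=np.array([[6,-44,0],[6,-38,40],[6,14,0],[6,30,0],[6,30,40],[6,10,10],[0,0,6]],float)
W=np.c_[(Rz@L[:,:2].T).T+o,L[:,2]+z0]
bar=np.array([[549.3+d*np.cos(a),195.3+d*np.sin(a),79.4] for d in(-22,0,22)])
P=proj(im,W);B=proj(im,bar)
img=cv2.resize(im['pixels'][100:210,310:420,::-1],None,fx=7,fy=7,interpolation=cv2.INTER_CUBIC)
for p in np.r_[P,B]:
    q=((p-[310,100]+.5)*7).astype(int); cv2.drawMarker(img,tuple(map(int,q)),(0,255,0),cv2.MARKER_CROSS,12,1)
cv2.imwrite('pics/s3b.png',img)
```

```text
(no output)
```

View pics/s3b.png

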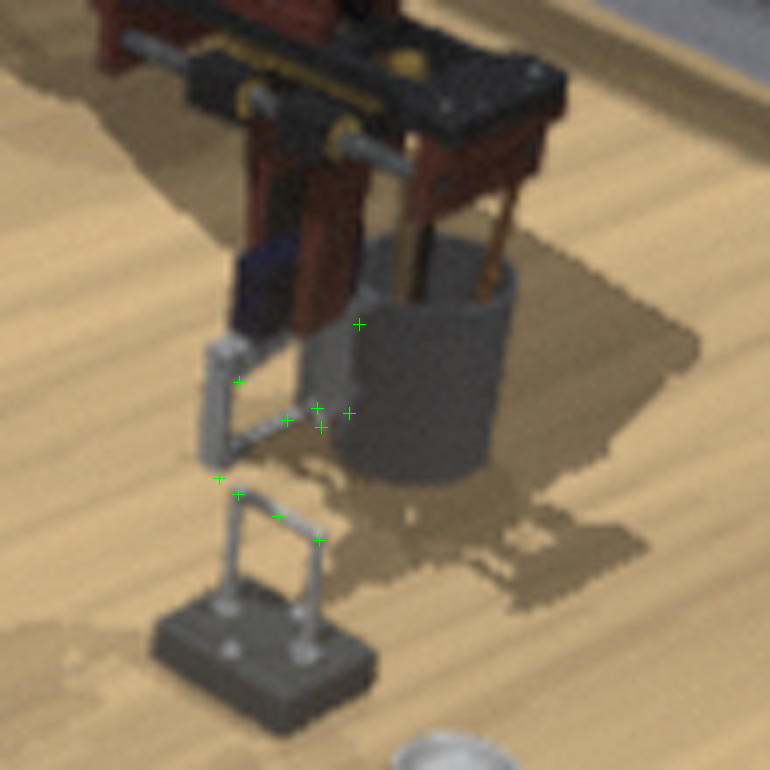

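Run:
```python
from h import *
im=load('scene3'); a=np.radians(4.33); Rz=np.array([[np.cos(a),-np.sin(a)],[np.sin(a),np.cos(a)]])
tcp=np.array([548.9,193.0]); o=tcp+Rz@[0,2]; z0=190-72
def pr(L):
    L=np.array(L,float); return proj(im,np.c_[(Rz@L[:,:2].T).T+o,L[:,2]+z0])
x0,y0,x1,y1,s=333,125,370,172,16
img=cv2.resize(im['pixels'][y0:y1,x0:x1,::-1],None,fx=s,fy=s,interpolation=cv2.INTER_CUBIC)
def line(L,c):
    q=((pr(L)-[x0,y0]+.5)*s).astype(np.int32); cv2.polylines(img,[q],False,c,1)
for x,c in((6,(0,255,0)),(-6,(0,255,255))):
    line([[x,-44,45],[x,-44,0],[x,-38,0],[x,-38,40]],c); line([[x,10,40],[x,10,6],[x,14,6],[x,14,0],[x,30,0],[x,30,45]],c)
line([[0,-28,6],[0,9,6]],(255,0,255)); line([[8,-32,86],[8,-32,52],[8,28,52],[8,28,86]],(255,0,0))
cv2.imwrite('pics/s3c.png',img)
```

```text
(no output)
```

View pics/s3c.png

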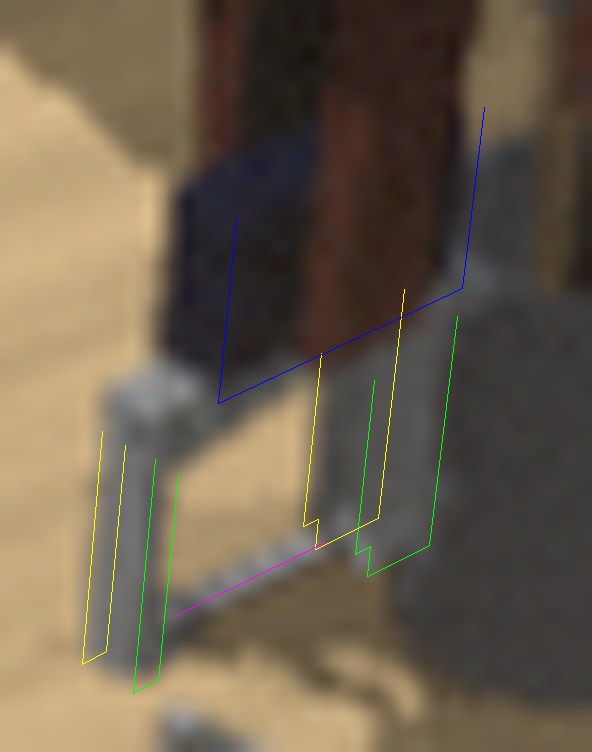

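Run:
```python
from h import *
def draw(tag,out,tcp,yaw,z0,box,s,block=None):
    im=load(tag); a=np.radians(yaw); Rz=np.array([[np.cos(a),-np.sin(a)],[np.sin(a),np.cos(a)]]); o=np.array(tcp)+Rz@[0,2]
    x0,y0,x1,y1=box
    img=cv2.resize(im['pixels'][y0:y1,x0:x1,::-1],None,fx=s,fy=s,interpolation=cv2.INTER_CUBIC)
    def line(L,c,o=o,z0=z0):
        L=np.array(L,float); q=proj(im,np.c_[(Rz@L[:,:2].T).T+o,L[:,2]+z0]); q=((q-[x0,y0]+.5)*s).astype(np.int32); cv2.polylines(img,[q],False,c,1)
    if block is None:
        for x,c in((6,(0,255,0)),(-6,(0,255,255))):
            line([[x,-44,45],[x,-44,0],[x,-38,0],[x,-38,40]],c); line([[x,10,40],[x,10,6],[x,14,6],[x,14,0],[x,30,0],[x,30,45]],c)
        line([[8,-32,86],[8,-32,52],[8,28,52],[8,28,86],[8,-32,86],[-8,-32,86],[-8,28,86],[8,28,86]],(255,0,0))
    else:
        b=np.array(block); 
        for z in(0,22): line([[-38,-28,z],[38,-28,z],[38,28,z],[-38,28,z],[-38,-28,z]],(0,255,0),b,0)
        line([[-22,0,22],[-22,0,79.4],[22,0,79.4],[22,0,22]],(0,255,255),b,0)
    cv2.imwrite(out,img)
draw('scene0','pics/w0.png',(466.8,-165.7),7.7,8,(205,190,240,235),14)
draw('scene0','pics/w1.png',(0,0),4.37,0,(328,165,370,208),14,(549.2,195.3))
draw('top0','pics/w2.png',(0,0),4.37,0,(187,205,222,250),14,(549.2,195.3))
ims=[cv2.imread(f'pics/w{i}.png') for i in range(3)]
h=min(i.shape[0] for i in ims); c=np.hstack([i[:h] for i in ims]); cv2.imwrite('pics/w.png',cv2.resize(c,(800,int(h*800/c.shape[1]))))
```

```text
(no output)
```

View pics/w0.png

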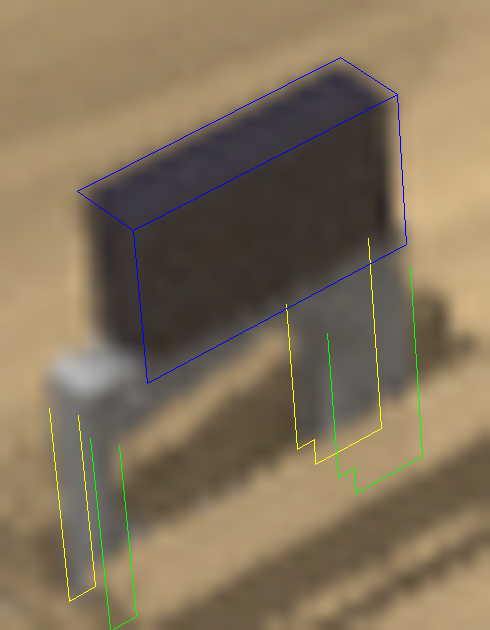

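View pics/w1.png

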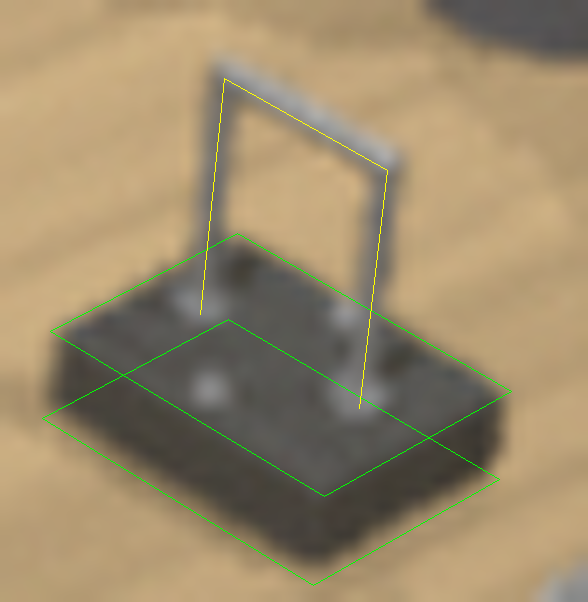

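View pics/w2.png

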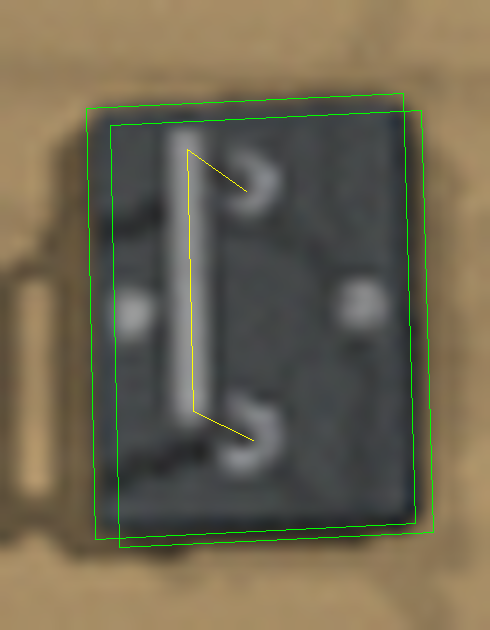

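Call:
servo_tool(moves="0 0 -0.005 0 0 0; 0 0 -0.012 0 0 0; 0 0 -0.019 0 0 0; 0 0 -0.024 0 0 0; 0 0 -0.027 0 0 0; 0 0 -0.028 0 0 0; 0 0 -0.028 0 0 0; 0 0 -0.028 0 0 0")

```text
t: 8.78
ee_pos: [549.1, 193.4, 162.2]
orientation: [-1.244, 1.153, -1.153]
ft_force: [-0.7, 0.0, -1.3]
width: 15.8
```

```bash
python3 st.py
python3 - <<'E'
from workcell import ctrl
from h import *
im=grab(ctrl,'scene','scene4')
a=np.radians(4.33); Rz=np.array([[np.cos(a),-np.sin(a)],[np.sin(a),np.cos(a)]])
for k,(dy,dz) in enumerate([(0,0),(-1.5,2)]):
    o=np.array([549.,193.3])+Rz@[0,2+dy]; z0=162-72+dz
    x0,y0,x1,y1,s=330,140,370,185,13
    img=cv2.resize(im['pixels'][y0:y1,x0:x1,::-1],None,fx=s,fy=s,interpolation=cv2.INTER_CUBIC)
    if k==0: cv2.imwrite('pics/s4.png',img)
    def line(L,c,o=o,z0=z0):
        L=np.array(L,float); q=proj(im,np.c_[(Rz@L[:,:2].T).T+o,L[:,2]+z0]); q=((q-[x0,y0]+.5)*s).astype(np.int32); cv2.polylines(img,[q],False,c,1)
    for x,c in((6,(0,255,0)),(-6,(0,255,255))):
        line([[x,-44,45],[x,-44,0],[x,-38,0],[x,-38,40]],c); line([[x,10,40],[x,10,6],[x,14,6],[x,14,0],[x,30,0],[x,30,45]],c)
    line([[0,-28,6],[0,9,6]],(255,0,255)); line([[-22,0,0],[22,0,0]],(255,255,0),np.array([549.2,195.3]),79.4)
    cv2.imwrite(f'pics/s4_{k}.png',img)
E
```

```text
t 8.775 pos [549.15 193.36 162.19] w 15.81 F [-0.65  0.03 -1.25] M [-0.071 -0.177 -0.021]
jaw z [9.971e-01 7.600e-02 4.000e-04] yaw 4.36 finger y [ 4.e-04  1.e-04 -1.e+00]
q [ 0.318  0.463  1.782 -0.     0.896  0.242]
```

View pics/s4.png

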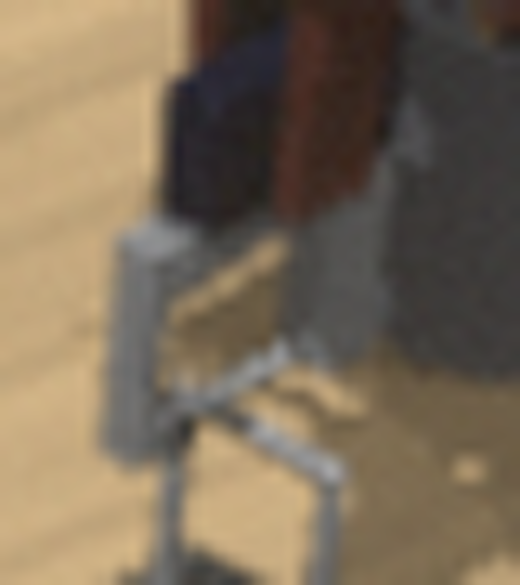

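View pics/s4_0.png

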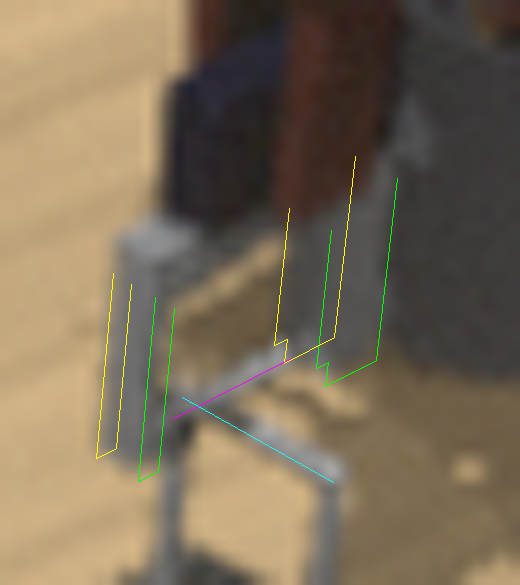

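View pics/s4_1.png

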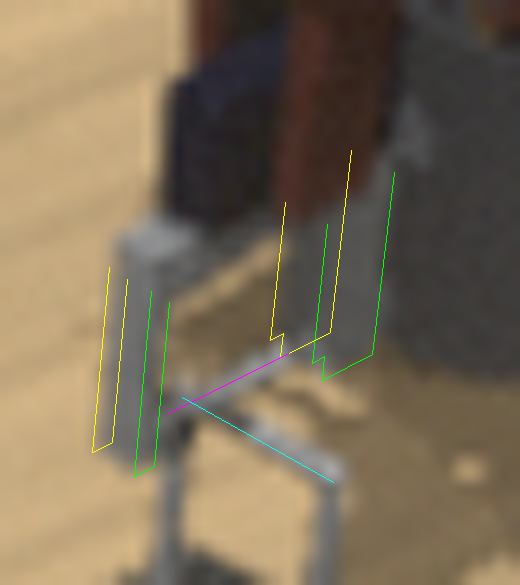

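Run:
```python
from h import *
C=cloud(load('top0')); print(C[259:271,338:374,2].round(0).astype(int))
C=cloud(load('scene0'));v=C[185:235,195:245].reshape(-1,3); v=v[(v[:,2]>62)]
a=np.radians(7.7); y=-np.sin(a)*(v[:,0]-466.8)+np.cos(a)*(v[:,1]+165.7); print(np.histogram(y,np.arange(-46,46,2)))
```

```text
[[                  28                   27                   23
                    29                   29                   26
                    26                   26                   25
                    30                   28                   29
                    20                   25                   28
                    26                   29                   25
                    25                   28                   24
                    29                   23                   26
                    27                   23                   29
                    27                   26                   26
                    26                   24                   27
                     0                    0                    2]
 [-9223372036854775808                   29                   25
                    23                   25                   30
                    27                   26                   23
                    26                   29                   25
                    28                   25                
[... 8096 characters left out ...]
25                   25                   25
                    23                   22                   25
                    26                   -1                    2]]
(array([ 0,  1,  0,  1,  0,  0,  4, 22, 17, 13,  9, 10,  9,  8, 10,  7,  8,
       13, 10,  9, 10,  7,  9,  9,  8,  8, 12,  7,  9,  8, 10,  9, 13,  7,
       11,  4,  3,  7,  1,  0,  0,  0,  0,  0,  0]), array([-46, -44, -42, -40, -38, -36, -34, -32, -30, -28, -26, -24, -22,
       -20, -18, -16, -14, -12, -10,  -8,  -6,  -4,  -2,   0,   2,   4,
         6,   8,  10,  12,  14,  16,  18,  20,  22,  24,  26,  28,  30,
        32,  34,  36,  38,  40,  42,  44]))<stdin>:2: RuntimeWarning: invalid value encountered in cast
```

Call:
servo_tool(moves="0 0.0005 0 0 0 0; 0 0.001 0 0 0 0; 0 0.0015 0 0 0 0; 0 0.0015 -0.001 0 0 0; 0 0.0015 -0.002 0 0 0; 0 0.0015 -0.003 0 0 0; 0 0.0015 -0.004 0 0 0; 0 0.0015 -0.005 0 0 0")

```text
t: 9.82
ee_pos: [549.0, 194.8, 156.9]
orientation: [-1.244, 1.153, -1.153]
ft_force: [-0.3, -1.3, -1.1]
width: 15.8
```

Call:
servo_tool(moves="0 0 -0.001 0 0 0; 0 0 -0.002 0 0 0; 0 0 -0.003 0 0 0; 0 0 -0.004 0 0 0; 0 0 -0.005 0 0 0; 0 0 -0.006 0 0 0; 0 0 -0.007 0 0 0; 0 0 -0.008 0 0 0")

```text
t: 10.82
ee_pos: [549.0, 194.8, 149.0]
orientation: [-1.244, 1.153, -1.153]
ft_force: [-0.9, 1.2, 0.8]
width: 15.7
```

Call:
servo_tool(moves="0 0 -0.001 0 0 0; 0 0 -0.002 0 0 0; 0 0 -0.003 0 0 0; 0 0 -0.004 0 0 0")

```text
t: 11.32
ee_pos: [549.0, 194.9, 144.9]
orientation: [-1.244, 1.153, -1.153]
ft_force: [0.3, -0.2, 1.1]
width: 15.9
```

```bash
python3 st.py
python3 - <<'E'
from workcell import ctrl
from h import *
im=grab(ctrl,'scene','scene5'); crop(im,325,140,370,185,13,'pics/s5.png')
E
```

```text
t 11.325 pos [549.   194.87 144.94] w 15.88 F [ 0.34 -0.21  1.06] M [-0.062  0.028 -0.014]
jaw z [9.971e-01 7.590e-02 1.000e-04] yaw 4.36 finger y [ 1.e-04  1.e-04 -1.e+00]
q [0.321 0.489 1.79  0.    0.863 0.245]
```

View pics/s5.png

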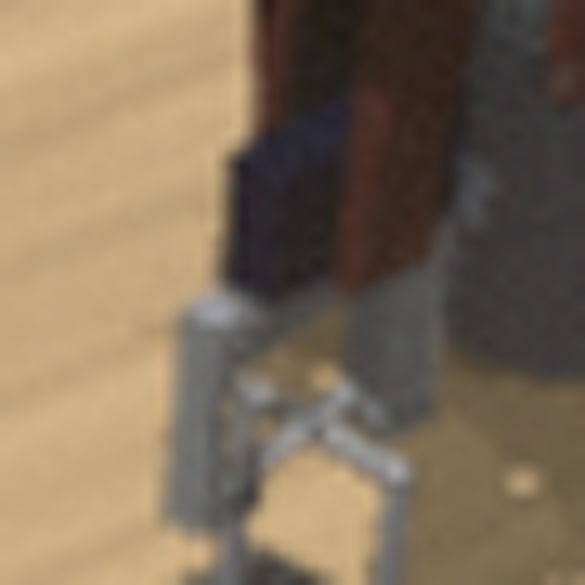

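Call:
servo_tool(moves="0 0 -0.001 0 0 0; 0 0 -0.002 0 0 0; 0 0 -0.003 0 0 0; 0 0 -0.004 0 0 0; 0 0 -0.005 0 0 0; 0 0 -0.006 0 0 0; 0 0 -0.007 0 0 0; 0 0 -0.008 0 0 0")

```text
t: 12.38
ee_pos: [549.0, 194.8, 136.9]
orientation: [-1.244, 1.153, -1.153]
ft_force: [0.0, 0.1, 1.7]
width: 15.9
```

Call:
servo_tool(moves="0 0 -0.001 0 0 0; 0 0 -0.002 0 0 0; 0 0 -0.003 0 0 0; 0 0 -0.004 0 0 0; 0 0 -0.005 0 0 0; 0 0 -0.006 0 0 0; 0 0 -0.007 0 0 0; 0 0 -0.008 0 0 0")

```text
t: 13.38
ee_pos: [549.0, 194.8, 128.9]
orientation: [-1.244, 1.153, -1.153]
ft_force: [0.2, -0.6, 2.6]
width: 16.1
```

```bash
python3 st.py
python3 - <<'E'
from workcell import ctrl
from h import *
im=grab(ctrl,'scene','scene6'); crop(im,325,140,370,185,13,'pics/s6.png')
E
```

```text
t 13.375 pos [548.99 194.76 128.88] w 16.13 F [ 0.16 -0.6   2.57] M [-0.227 -0.112 -0.007]
jaw z [ 0.9971  0.076  -0.    ] yaw 4.36 finger y [-0.e+00 -1.e-04 -1.e+00]
q [ 0.321  0.512  1.797 -0.     0.832  0.244]
```

View pics/s6.png

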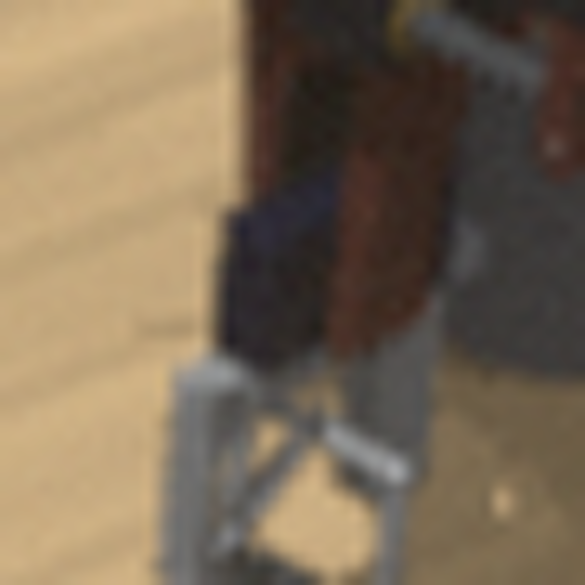

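The gate is swung up inside the hook (from about (230,545) to (320,420) in the crop), and the push is about 4 N. I'll carry on down.

Call:
servo_tool(moves="0 0 -0.001 0 0 0; 0 0 -0.002 0 0 0; 0 0 -0.003 0 0 0; 0 0 -0.004 0 0 0; 0 0 -0.005 0 0 0; 0 0 -0.006 0 0 0; 0 0 -0.007 0 0 0; 0 0 -0.008 0 0 0")

```text
t: 14.42
ee_pos: [548.8, 194.6, 120.7]
orientation: [-1.245, 1.153, -1.153]
ft_force: [0.3, -3.1, -0.1]
width: 15.7
```

Call:
servo_tool(moves="0 0 -0.001 0 0 0; 0 0 -0.002 0 0 0; 0 0 -0.003 0 0 0; 0 0 -0.004 0 0 0")

```text
t: 14.92
ee_pos: [549.0, 195.3, 116.9]
orientation: [-1.243, 1.153, -1.153]
ft_force: [-0.1, -0.1, -1.0]
width: 15.9
```

```bash
python3 st.py
python3 - <<'E'
from workcell import ctrl
from h import *
im=grab(ctrl,'scene','scene7'); crop(im,325,145,370,190,13,'pics/s7.png')
E
```

```text
t 14.925 pos [549.03 195.31 116.9 ] w 15.93 F [-0.11 -0.13 -1.01] M [-0.044 -0.122 -0.016]
jaw z [9.971e-01 7.570e-02 2.000e-04] yaw 4.34 finger y [ 2.e-04  8.e-04 -1.e+00]
q [3.210e-01 5.300e-01 1.802e+00 1.000e-03 8.090e-01 2.450e-01]
```

View pics/s7.png

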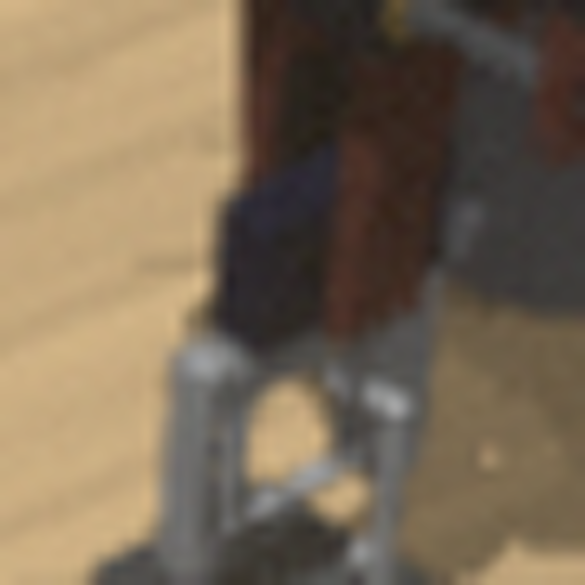

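The gate has snapped shut under the crossbar (visible around (300,490)), and the push is gone. Now the tug.

Call:
servo_tool(moves="0 0 0.001 0 0 0; 0 0 0.003 0 0 0; 0 0 0.005 0 0 0; 0 0 0.007 0 0 0; 0 0 0.009 0 0 0; 0 0 0.011 0 0 0; 0 0 0.013 0 0 0; 0 0 0.015 0 0 0")

```text
t: 15.98
ee_pos: [549.0, 194.8, 132.1]
orientation: [-1.244, 1.153, -1.153]
ft_force: [0.3, 0.3, -1.6]
width: 15.7
```

Call:
servo_tool(moves="0 0 0.001 0 0 0; 0 0 0.002 0 0 0; 0 0 0.003 0 0 0; 0 0 0.004 0 0 0")

```text
t: 16.48
ee_pos: [549.0, 194.8, 136.0]
orientation: [-1.244, 1.153, -1.153]
ft_force: [0.9, 0.6, -1.2]
width: 15.7
```

Call:
servo_tool(moves="0 0 0.0005 0 0 0; 0 0 0.001 0 0 0")

```text
t: 16.73
ee_pos: [549.0, 194.8, 137.0]
orientation: [-1.244, 1.153, -1.153]
ft_force: [-0.1, -0.6, -1.7]
width: 16.0
```

Call:
servo_tool(moves="0 0 0.0005 0 0 0; 0 0 0.001 0 0 0")

```text
t: 16.98
ee_pos: [549.0, 194.8, 138.0]
orientation: [-1.244, 1.153, -1.153]
ft_force: [-0.8, -0.4, -2.0]
width: 16.4
```

Call:
servo_tool(moves="0 0 0.0005 0 0 0; 0 0 0.001 0 0 0")

```text
t: 17.23
ee_pos: [549.0, 194.8, 139.0]
orientation: [-1.244, 1.153, -1.153]
ft_force: [0.0, 0.7, -1.6]
width: 15.7
```

Call:
servo_tool(moves="0 0 0.0005 0 0 0; 0 0 0.001 0 0 0")

```text
t: 17.48
ee_pos: [549.0, 194.8, 140.0]
orientation: [-1.244, 1.153, -1.153]
ft_force: [-0.3, -0.4, -2.3]
width: 15.8
```

Call:
servo_tool(moves="0 0 0.0005 0 0 0; 0 0 0.001 0 0 0")

```text
t: 17.73
ee_pos: [548.9, 194.7, 140.6]
orientation: [-1.244, 1.153, -1.153]
ft_force: [1.6, 1.0, -7.9]
width: 15.9
```

Call:
servo_tool(moves="0 0 0.0005 0 0 0; 0 0 0.001 0 0 0")

```text
t: 17.98
ee_pos: [548.7, 194.7, 141.1]
orientation: [-1.245, 1.153, -1.153]
ft_force: [4.1, 2.4, -17.2]
width: 16.2
```

The gate holds at about 16 N of pull. I'll lower it slowly; the arch should touch near TCP z 110.

Call:
servo_tool(moves="0 0 -0.001 0 0 0; 0 0 -0.002 0 0 0; 0 0 -0.004 0 0 0; 0 0 -0.006 0 0 0; 0 0 -0.008 0 0 0; 0 0 -0.01 0 0 0; 0 0 -0.012 0 0 0; 0 0 -0.014 0 0 0")

```text
t: 18.98
ee_pos: [549.0, 194.8, 127.8]
orientation: [-1.244, 1.153, -1.153]
ft_force: [0.2, 0.1, -1.3]
width: 15.7
```

Call:
servo_tool(moves="0 0 -0.002 0 0 0; 0 0 -0.004 0 0 0; 0 0 -0.006 0 0 0; 0 0 -0.008 0 0 0; 0 0 -0.01 0 0 0; 0 0 -0.011 0 0 0; 0 0 -0.012 0 0 0; 0 0 -0.013 0 0 0")

```text
t: 19.98
ee_pos: [549.0, 194.8, 115.0]
orientation: [-1.244, 1.153, -1.153]
ft_force: [0.9, 0.4, -0.8]
width: 16.1
```

Call:
servo_tool(moves="0 0 -0.001 0 0 0; 0 0 -0.002 0 0 0; 0 0 -0.003 0 0 0")

```text
t: 20.35
ee_pos: [549.0, 194.8, 111.9]
orientation: [-1.244, 1.153, -1.153]
ft_force: [-0.1, -0.1, -1.7]
width: 15.7
```

Call:
servo_tool(moves="0 0 -0.0005 0 0 0; 0 0 -0.001 0 0 0")

```text
t: 20.6
ee_pos: [549.0, 194.8, 110.9]
orientation: [-1.244, 1.153, -1.153]
ft_force: [0.7, 0.1, -2.1]
width: 16.1
```

Call:
servo_tool(moves="0 0 -0.0005 0 0 0; 0 0 -0.0005 0 0 0")

```text
t: 20.85
ee_pos: [549.0, 194.8, 110.4]
orientation: [-1.244, 1.153, -1.153]
ft_force: [-0.8, 1.1, -0.8]
width: 16.0
```

Call:
servo_tool(moves="0 0 -0.0005 0 0 0; 0 0 -0.0005 0 0 0")

```text
t: 21.1
ee_pos: [549.0, 194.8, 110.0]
orientation: [-1.244, 1.153, -1.153]
ft_force: [1.2, 0.1, -2.1]
width: 15.9
```

Call:
servo_tool(moves="0 0 -0.0005 0 0 0; 0 0 -0.0005 0 0 0")

```text
t: 21.35
ee_pos: [549.1, 194.8, 109.6]
orientation: [-1.244, 1.153, -1.153]
ft_force: [0.7, -0.1, -0.9]
width: 16.1
```

Call:
servo_tool(moves="0 0 -0.0005 0 0 0; 0 0 -0.0005 0 0 0")

```text
t: 21.6
ee_pos: [549.1, 194.8, 109.5]
orientation: [-1.244, 1.153, -1.153]
ft_force: [-1.2, -0.1, 4.6]
width: 16.1
```

Call:
servo_tool(moves="0 0 -0.0005 0 0 0; 0 0 -0.0005 0 0 0")

```text
t: 21.85
ee_pos: [549.1, 194.9, 109.4]
orientation: [-1.244, 1.153, -1.153]
ft_force: [-2.3, -1.9, 10.0]
width: 15.7
```

Call:
servo_tool(moves="0 0 0.0004 0 0 0; 0 0 0.0008 0 0 0; 0 0 0.0008 0 0 0")

```text
t: 22.22
ee_pos: [549.1, 194.8, 109.5]
orientation: [-1.244, 1.153, -1.153]
ft_force: [-1.9, -0.7, 4.6]
width: 16.1
```

```bash
python3 st.py
python3 - <<'E'
from workcell import ctrl
from h import *
im=grab(ctrl,'scene','scene8'); crop(im,325,145,370,190,13,'pics/s8.png')
E
```

```text
t 22.225 pos [549.08 194.84 109.45] w 16.09 F [-1.94 -0.74  4.64] M [-0.1   0.26 -0.01]
jaw z [9.971e-01 7.600e-02 2.000e-04] yaw 4.36 finger y [ 2.e-04  1.e-04 -1.e+00]
q [0.321 0.542 1.804 0.    0.795 0.245]
```

View pics/s8.png

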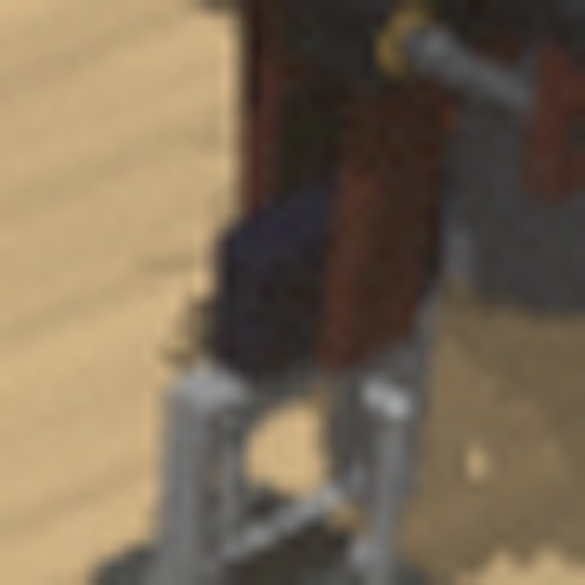

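Call:
servo_tool(moves="0 0 0.0003 0 0 0; 0 0 0.0004 0 0 0; 0 0 0.0004 0 0 0")

```text
t: 22.65
ee_pos: [549.1, 194.8, 109.5]
orientation: [-1.244, 1.153, -1.153]
ft_force: [0.7, -0.0, 1.5]
width: 15.8
```

```bash
python3 st.py
```

```text
t 22.65 pos [549.05 194.82 109.52] w 15.77 F [ 0.67 -0.03  1.53] M [-0.045 -0.036  0.008]
jaw z [0.9971 0.0759 0.    ] yaw 4.35 finger y [ 0.  0. -1.]
q [0.321 0.542 1.804 0.    0.796 0.245]
```

Call:
servo_tool(moves="0 0 0 0 0 0; 0 0 0 0 0 0; 0 0 0 0 0 0; 0 0 0 0 0 0", hand=190)

```text
t: 23.15
ee_pos: [549.0, 194.8, 109.6]
orientation: [-1.244, 1.153, -1.153]
ft_force: [-0.1, 0.5, -0.4]
width: 22.1
```

```bash
python3 st.py
python3 - <<'E'
from workcell import ctrl
from h import *
im=grab(ctrl,'scene','scene9'); crop(im,315,135,375,195,11,'pics/s9.png')
E
```

```text
t 23.15 pos [548.97 194.8  109.63] w 22.07 F [-0.05  0.48 -0.44] M [-0.018 -0.071  0.066]
jaw z [ 0.9971  0.0759 -0.    ] yaw 4.35 finger y [-0. -0. -1.]
q [0.321 0.541 1.804 0.    0.796 0.245]
```

View pics/s9.png

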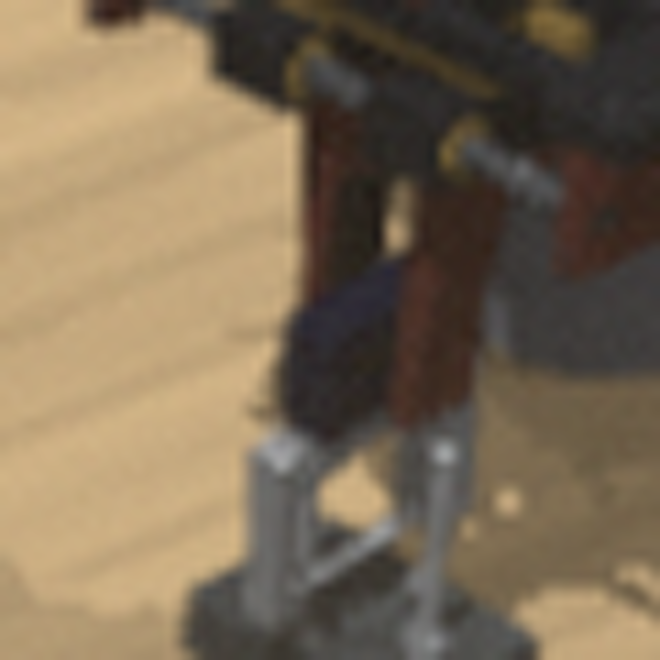

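Call:
servo_tool(moves="0 0 0 0 0 0; 0 0 0 0 0 0; 0 0 0 0 0 0; 0 0 0 0 0 0; 0 0 0 0 0 0; 0 0 0 0 0 0; 0 0 0 0 0 0; 0 0 0 0 0 0", hand=100)

```text
t: 24.2
ee_pos: [549.0, 194.8, 109.7]
orientation: [-1.244, 1.153, -1.153]
ft_force: [-0.2, 0.6, -0.4]
width: 53.3
```

```bash
python3 st.py
python3 - <<'E'
from workcell import ctrl
from h import *
im=grab(ctrl,'scene','scene10'); crop(im,315,135,375,195,11,'pics/s10.png')
E
```

```text
t 24.2 pos [548.99 194.81 109.69] w 53.34 F [-0.16  0.65 -0.45] M [ 0.034 -0.105 -0.012]
jaw z [0.9971 0.0759 0.    ] yaw 4.35 finger y [ 0.  0. -1.]
q [0.321 0.541 1.804 0.    0.796 0.245]
```

View pics/s10.png

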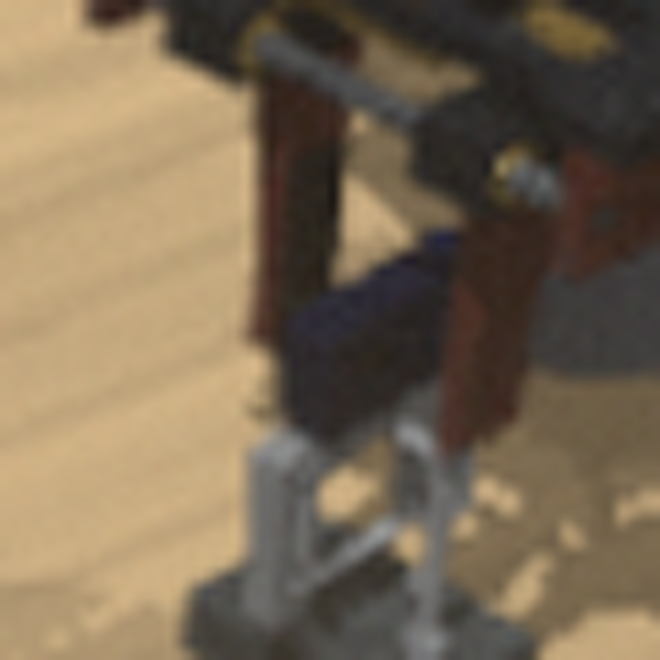

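The hook hangs steadily. I'll retreat straight up.

Call:
servo_tool(moves="0 0 0.003 0 0 0; 0 0 0.01 0 0 0; 0 0 0.02 0 0 0; 0 0 0.035 0 0 0; 0 0 0.05 0 0 0; 0 0 0.07 0 0 0; 0 0 0.09 0 0 0; 0 0 0.11 0 0 0", hand=60)

```text
t: 25.25
ee_pos: [549.1, 194.9, 221.4]
orientation: [-1.243, 1.152, -1.153]
ft_force: [0.2, -0.1, 0.3]
width: 67.0
```

Call:
servo_tool(moves="0 -0.03 0.01 0 0 0; 0 -0.07 0.02 0 0 0; 0 -0.12 0.03 0 0 0; 0 -0.17 0.03 0 0 0; 0 -0.2 0.03 0 0 0; 0 -0.22 0.03 0 0 0; 0 -0.22 0.03 0 0 0; 0 -0.22 0.03 0 0 0")

```text
t: 26.25
ee_pos: [549.0, -24.4, 249.8]
orientation: [-1.244, 1.153, -1.153]
ft_force: [-0.8, 0.6, 0.7]
width: 67.0
```

```bash
python3 st.py
python3 - <<'E'
from workcell import ctrl
from h import *
t=grab(ctrl,'top','top11');im=grab(ctrl,'scene','scene11'); crop(im,315,135,375,215,9,'pics/s11.png')
E
```

```text
t 26.25 pos [549.03 -24.42 249.83] w 67.02 F [-0.78  0.64  0.65] M [-0.021 -0.053 -0.032]
jaw z [9.971e-01 7.640e-02 1.000e-04] yaw 4.38 finger y [ 1.e-04  3.e-04 -1.e+00]
q [-0.066  0.303  1.791  0.     1.048 -0.143]
```

View pics/s11.png

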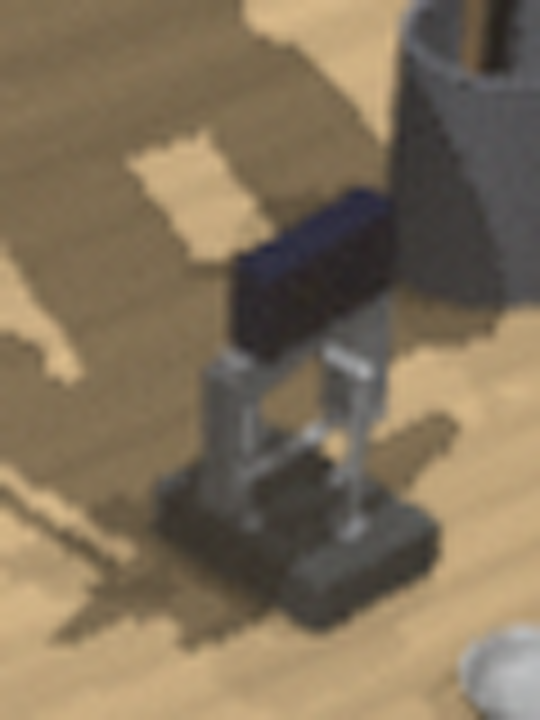

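View pics/top11.png

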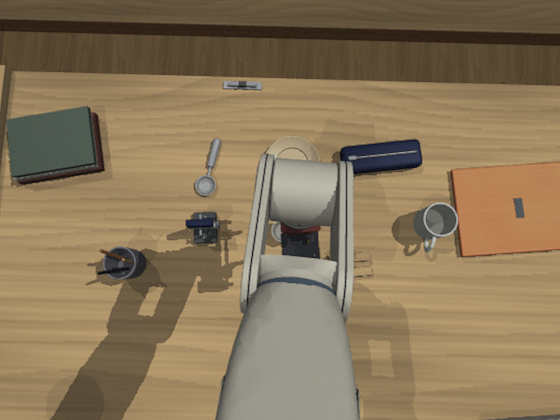

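View pics/scene11.png

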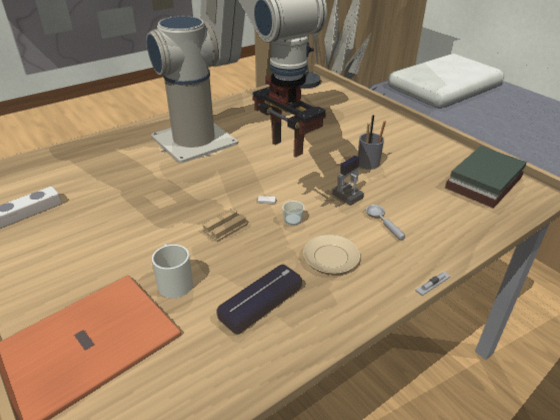

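The hook hangs upright on the crossbar with its gate shut beneath it, and everything else is in place. I'm handing the job in.

```bash
python3 -c "
from workcell import ctrl
print(ctrl.close_job())"
```

```text
the job is handed in; nothing more can be done
None
```

The snap hook now hangs upright on the staple's crossbar with the gate shut beneath it, and I handed the job in at about 26 s.

- **Pick and push:** I lifted the hook out of the stand by its fob. I then pushed it down over the crossbar at about 8 mm/s. The gate opened with roughly 2 to 4 N of push, then the force fell away and the picture showed the gate shut below the bar.
- **Tug:** Pulling up met the shut gate at about TCP z 140 mm, and it held about 16 N. That was firmer than I meant, because the last 1 mm step met stiff steel.
- **Lower and release:** I lowered at about 16 mm/s, slowing to 4 mm/s and less before contact. The arch touched with up to about 11 N net, well under 35 N. I eased back to about 3 N, opened the fingers and moved up and away.
- **Last checks:** The hook is upright and still, the gate is shut, and the gripper is clear with no force on it. The other things look unmoved. The last top view has the arm over the saucer, tealight and eraser, so for those I relied on the scene view.
- **Disagreement:** The first top-view estimate of the fob was about 1.5 to 2 mm off along the hook compared with depth and the scene camera. I corrected by 1.5 mm before the push. The crossbar's top came out at about 82 to 83 mm.

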